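# Bed a battery lid under the ratchet press

## Robot

A 7-joint arm with a two-finger parallel gripper is mounted at the origin on the work surface. World frame = base frame: x ahead of the robot, y to its left, z up, the work surface at z = 0. Lengths are in mm, angles in rad, forces in N, time in s.
With the tool pointing down it reaches from about 400 to 875 mm from the base axis. Payload 19.3 kg.
Tool frame: the origin (TCP) lies at the very end of the fingers, on their centre line; the grasp point (between the pads) lies 19 mm behind it (grip_point_offset is the z of the grasp point in the tool frame, in mm); z points along the fingers, y is the line along which they close (so a half turn about z gives the same grasp; the last joint's range is limited). The gripper opens to 85 mm and grips with 20 to 120 N. Pads are 22 mm wide; open, the fingers measure 114 mm over their backs; the gripper's body (76 mm by 85 mm) begins 54 mm behind the grasp point. The pads swing forward as they close: fully open they stand 13 mm farther back than shut.
Start: joints at [-1.285, 0.521, -0.036, 1.599, 0.021, 1.021, -0.113], TCP at [217.731, 585.84, 231.291] pointing down, gripper open.
Joint ranges: [-2.91, 2.91], [-0.3, 2.13], [-1.5, 1.42], [0.17, 2.43], [-1.26, 4.41], [0.16, 1.93], [-2.52, 2.52]. Speed limits (rad/s): [1.89, 1.89, 2.39, 2.39, 3.01, 3.01, 3.01].

## Interface

Orientations are given as a 3x3 rotation matrix whose columns are the frame's x, y, z axes.
In Python, from workcell import movep, movel, goto_joints, open_gripper, clamp, wait, inverse_kinematics, read_state, camera, PlanningError, finish_job, grip_point_offset gives the robot as it stands. Calls block until the motion is done:
- movep(position, orientation): joint-space move of the TCP to a pose.
- movel(position, frame=None, max_speed=150, guard=None): straight line of the TCP; frame=None keeps the orientation; max_speed is the mean speed in mm/s. With guard (N) it stops when the force on the tool has changed by that much, and returns True; else False.
- goto_joints(angles): joint-space move.
- open_gripper() and clamp(): open the fingers fully, or close them until they stop; the grip force is fixed at half the most.
- wait(seconds).
- inverse_kinematics(position, orientation): joint angles nearest the present ones, or None.
- read_state(): the state.
- camera(name): name is "scene" or "side" or "wrist"; returns a dict with "image" (420x560x3 uint8, blue, green, red), "range_z" (420x560 float32, mm along the optical axis (not along the pixel's ray), 0 where there is no reading), "fx", "fy", "cx", "cy" (pixels), "cam_to_world" (4x4, takes a point from camera to world coordinates). Camera axes: x right, y up, looking along -z (the intrinsics and any distortion apply to the point x, -y, -z); pixel columns grow to the right and rows downward; lengths in mm; the calibration is good to about 2 mm. The wrist camera is an equidistant fisheye: a pixel r from the principal point sees the ray r / f radians off the axis. A picture is of the moment at which its call begins.
A pose or a line that the arm cannot do raises PlanningError and nothing moves.
- finish_job(): hands the job in; it is judged then, once.
The state is a dict: "time": time; "qpos": joint angles; "qvel": joint speeds; "joint_efforts": joint torques, N m; "eef_pos": TCP position; "tool_rot": TCP orientation; "ft_force": force on the tool from outside, world axes, zero at the start; "torque": the same for the moment, N m; "finger_gap": finger opening in mm; "gripper_force": force on a finger pad.
Only numpy, scipy, OpenCV 4.12 (cv2) and the standard library are available. Lean on these libraries where they do the work, as an engineer would, in place of code of your own. Each camera call takes 0.05 s, during which the arm holds its last target. There are 200 camera calls.

## Task

Lift the press head by the plain part of its grip, click by click without touching the release plate, until it stays up by itself with the pad at least 20 mm higher than the small battery's lid would be, and let go. Bring the small battery on to the bed and slide it fully home against the stop under the raised pad. Then squeeze the release plate to the grip, lower the head under control, press the pad on the glued lid with about 15 N for a moment, never over 25 N, and let go so that the head stays resting on the lid, the things round about left where they are.

Things in the scene. Friction and masses are not known exactly. Their poses are not given: they have to be found in the camera images.
- seat (a point): Where the centre of the battery's underside is when home, on the bed's top face, 8 mm above the bench. Axes of the fixed press: x along the bed from its open loading end to the post (the way the battery is pushed in; roughly the robot's left), z up, y left of x. Bed: grey plate 300 x 90 x 8 mm, seat x -123 to +177 mm.
- stop (a point): Middle of the stop block's face at bed level, 48.5 mm in +x from the seat, axes as the seat; block 18 mm high above the bed. Two steel guide strips beside the seat, inner faces at y = +-23 mm, 10 mm high above the bed, run from seat x = -8 mm to the stop; flared lead-in from x = -22, its mouth about 58 mm wide.
- post (a point): Top centre of the fixed steel post on which the head slides, 155 mm above the bench, 164 mm in +x from the seat. A dark toothed rack strip stands before it, seat x = 129 to 145 mm, y = -36 to -24 mm, up to 145 mm above the bench.
- battery: Small black sealed battery with a flat freshly glued lid, 97 x 43 x 52 mm (x, y, z), about 0.5 kg (0.4 to 0.6). Origin: centre of its underside; x along its length. It starts loose on the bench to the robot's right. Either end may go in first.
- head (a joint): Height of the sliding head, m, 0 to 0.075 (hard stops). Pad underside = 30 mm + this above the bed (+-4 mm, see pad): it meets a seated battery at 0.018 to 0.026. The pawl holds the head from falling at 0.007, 0.017, 0.027 .. 0.067; starts at 0.007 or 0.017. Lifting past a tooth takes up to about 16 N (weight 5.5 to 7.5 N of it). With the pawl out it falls freely.
- release (a joint): Travel of the pawl and its release plate, m: 0 pawl in the rack, 0.008 fully squeezed (stop); above 0.0055 the pawl is clear of the teeth. Spring: 4 N at 0, 7 N fully squeezed. It also moves to and fro by itself as the pawl clicks past teeth.
- pad (a point): Nominal centre of the underside of the rubber pad (30 mm across) under the head. Its screw is set differently each time: the real underside is up to 4 mm higher or lower, not measured. The rubber gives 0.07 mm per N. Axes as the seat, 12 mm in +x from it. A white arm, 26 mm wide, 12 to 28 mm above this point, runs from pad x = -15 mm to the post.
- plain_grip (a point): Lifting point: top edge of the grip plate's plain front part, 43 mm in +x, 13 mm in +y, 80 mm up from the pad. The grip plate is an upright grey plate on the arm, 10 mm thick in y, 68 mm long in x (pad x = 30 to 98), 52 mm high. No release plate stands beside it here (pad x = 30 to 70): pinch across y, fingertips up to 45 mm below this point.
- squeeze_grip (a point): Release point: 84 mm in +x, 1 mm in +y, 80 mm up from the pad, midway between the outer faces of grip plate and squeezed release plate (34 mm apart; 42 at rest). The upright steel release plate is on the -y side, 28 mm long (pad x = 70 to 98), 8 mm thick, 46 mm high, tops level. Pinching both across y pulls the pawl out and holds the head; fingertips up to 45 mm below.
- glue: Bystander: white round glue bottle, 52 mm across, 140 mm high, origin at the centre of its underside.
- big_battery: Bystander: large black battery 151 x 65 x 94 mm, 2.2 kg, origin at the centre of its underside.
- bin: Bystander: blue open bin 120 x 160 x 60 mm, origin at the centre of its underside.
- driver: Bystander: screwdriver lying on the bench beyond the press, about 200 mm long.
There are look-alikes about, which are no part of the job. Leave any blue look-alike of the battery alone.

How it is judged:
By the outcome, as a careful person would: the job done as asked, in the order asked, and still so for the second after the job is handed in, with the robot touching nothing.
It also fails if it takes over 67 s, if anything falls off the work surface, if the arm or the gripper's body presses on something with over 40 N, if the wrist force passes 120 N, or if a joint passes its speed limit or range.

## Working session

There is one attempt and no reset: what is moved stays moved. The work goes in short steps, each a Python script; the robot and the scene stay as the last script left them, time stands still between calls to the robot, and variables do not carry over. Pictures are saved under pics/ and viewed, at most 10 in all, crops included, and the job is handed in when it is done.

```bash
ls; mkdir -p pics
cat > h.py <<'E'
import numpy as np, cv2
from workcell import *
def snap(n,f):
    c=camera(n); cv2.imwrite(f'pics/{f}.png',c['image']); np.savez(f'pics/{f}.npz',**{k:np.asarray(v) for k,v in c.items()}); return c
def p3(c,u,v,z=None):
    # z: plane height world; else depth
    T=np.array(c['cam_to_world']); d=np.array([(u-c['cx'])/c['fx'],-(v-c['cy'])/c['fy'],-1.0])
    if z is None:
        s=float(c['range_z'][int(v),int(u)])
    else:
        w=T[:3,:3]@d; s=(z-T[2,3])/w[2]
    return T[:3,:3]@(d*s)+T[:3,3]
E
python3 - <<'E'
from h import *
a=snap('scene','s1');b=snap('side','d1')
print(a['cam_to_world'],b['cam_to_world'],a['fx'],b['fx'])
s=read_state();print(s)
cv2.imwrite('pics/both.png',cv2.resize(np.vstack([a['image']]),(800,600)))
cv2.imwrite('pics/d1b.png',cv2.resize(b['image'],(800,600)))
E
```

```text
pics
[[ 4.04325116e-01 -7.91382827e-01  4.58513273e-01  1.11539487e+03]
 [ 9.14586561e-01  3.45860444e-01 -2.09551844e-01 -2.84418817e+02]
 [ 7.25412654e-03  5.04077151e-01  8.63628163e-01  1.18480114e+03]
 [ 0.00000000e+00  0.00000000e+00  0.00000000e+00  1.00000000e+00]] [[ 9.27328896e-01  2.36637349e-01 -2.89937724e-01  1.51270659e+02]
 [-3.74082371e-01  6.09098037e-01 -6.99329651e-01 -9.82461555e+02]
 [ 1.11129843e-02  7.56969185e-01  6.53356070e-01  1.03735713e+03]
 [ 0.00000000e+00  0.00000000e+00  0.00000000e+00  1.00000000e+00]] 432.5853351609491 494.3084658194997
{'time': 0.1, 'qpos': array([-1.28522028,  0.52195006, -0.03632644,  1.599936  ,  0.02119203,
        1.02109768, -0.11280244]), 'qvel': array([ 1.30957823e-03, -2.27766673e-03,  1.73455269e-03, -1.67134110e-03,
       -5.39149504e-04, -8.83043500e-05, -7.46175840e-04]), 'joint_efforts': array([ 4.59842209e-03, -9.28471613e+01,  1.98493347e+00, -3.70539272e+01,
        1.82382023e-02,  5.31563972e-03,  5.19300306e-05]), 'eef_pos': array([217.62556673, 585.57249829, 230.79137435]), 'tool_rot': array([[-9.37369949e-01,  3.48335318e-01, -2.90178490e-04],
       [ 3.48335433e-01,  9.37369456e-01, -9.63710069e-04],
       [-6.36897996e-05, -1.00443231e-03, -9.99999494e-01]]), 'ft_force': array([ 0.86382435, -0.6152005 , -1.01904867]), 'torque': array([-0.00312358, -0.02907594,  0.02456352]), 'gripper_force': 0.0, 'finger_gap': 84.77358873106026}
```

View pics/both.png

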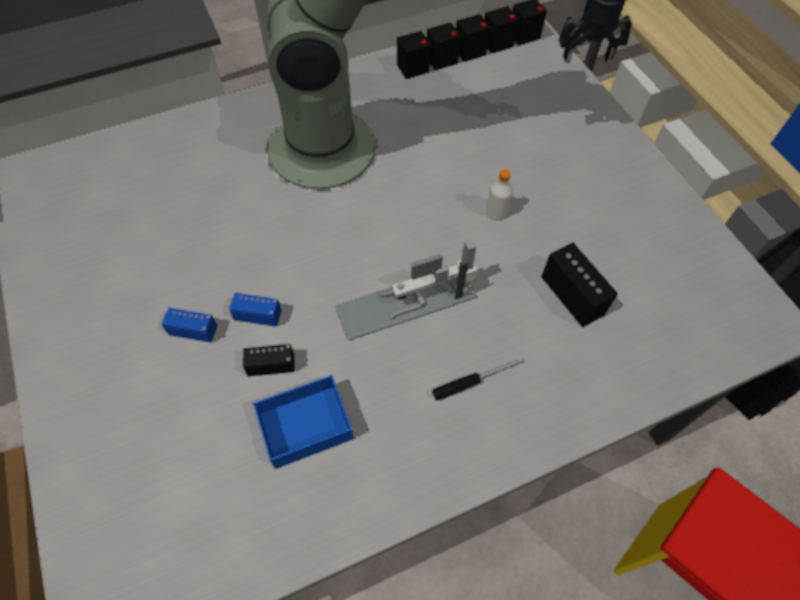

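View pics/d1b.png

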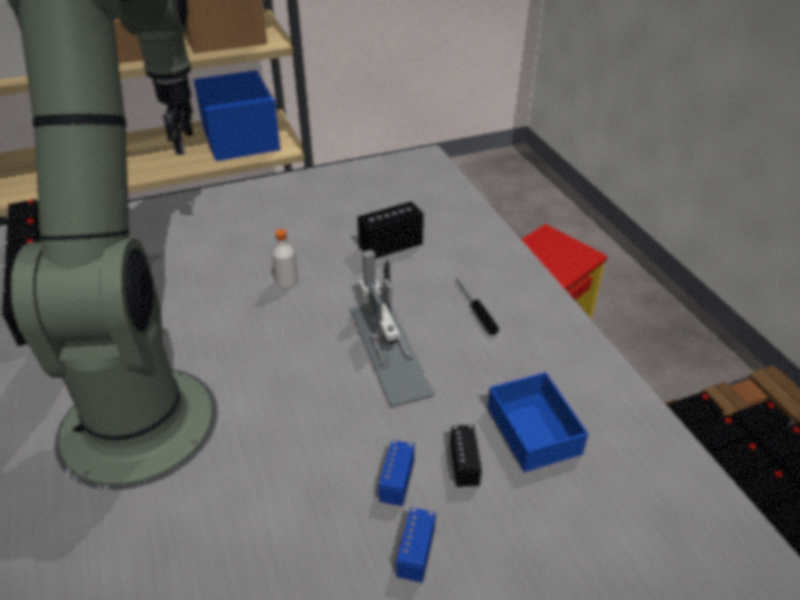

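Candidates for the small battery (800x600 scene picture):
- Small black at (268,360). It matches the description.
- Blue look-alikes at (190,324) and (255,309).
- Big battery at (580,283).
- A row of black ones behind the robot at (470,40).

I choose (268,360). The bin is at (303,420) and the press spans (340,320)-(470,250).

Run:
```python
from h import *
def L(f):
    c=dict(np.load(f'pics/{f}.npz')); return c
a=L('s1');b=L('d1')
k=560/800
def crop(c,x0,y0,w,h): return cv2.resize(c['image'][y0:y0+h,x0:x0+w],(400,300),interpolation=cv2.INTER_CUBIC)
A=crop(a,int(330*k),int(225*k),112,84)
B=crop(a,int(225*k),int(320*k),112,84)
C=crop(b,int(320*k),int(230*k),112,84)
D=crop(b,int(420*k),int(400*k),112,84)
cv2.imwrite('pics/c1.png',np.vstack([np.hstack([A,B]),np.hstack([C,D])]))
# heightmap clouds
def cloud(c):
    v,u=np.mgrid[0:420,0:560]; s=c['range_z']; ok=s>0
    P=np.stack([(u-c['cx'])/c['fx']*s,-(v-c['cy'])/c['fy']*s,-s],-1)[ok]
    T=c['cam_to_world']; return P@T[:3,:3].T+T[:3,3], c['image'][ok]
out=[]
for n,c in(('scene',a),('side',b)):
    P,I=cloud(c)
    print(n,P[::5000][:5].round(0).tolist())
    tab=P[(abs(P[:,0]-600)<300)&(abs(P[:,1])<500)&(abs(P[:,2])<20)]; print('table z',np.median(tab[:,2]),tab[:,2].std())
    for (u,v) in ([(268,360),(303,420),(405,300),(340,320),(500,205)] if n=='scene' else [(465,455),(535,420),(390,360),(285,270)]):
        print((u,v),p3(c,u*k,v*k).round(1))
```

```text
scene [[-922.0, -681.0, 26.0], [-300.0, 1945.0, -337.0], [-166.0, 1595.0, -205.0], [-150.0, 1443.0, -201.0], [-139.0, 1303.0, -202.0]]
table z 1.3772761186919524 3.2773690489908707
(268, 360) [ 543.  -307.6   53.2]
(303, 420) [ 671.1 -285.1    6.3]
(405, 300) [501.7  11.8   5.9]
(340, 320) [ 4.879e+02 -1.366e+02  1.000e-01]
(500, 205) [387.  302.8  60.8]
side [[-149.0, 1314.0, 387.0], [1985.0, 670.0, 315.0], [1988.0, 797.0, 234.0], [1978.0, 941.0, 144.0], [1989.0, 1093.0, 42.0]]
table z -0.7279484276637049 3.54591517448481
(465, 455) [ 519.2 -325.1   50. ]
(535, 420) [ 694.2 -268.5    2.6]
(390, 360) [ 151.3 -982.5 1037.4]
(285, 270) [357.3 288.1  50.4]
```

View pics/c1.png

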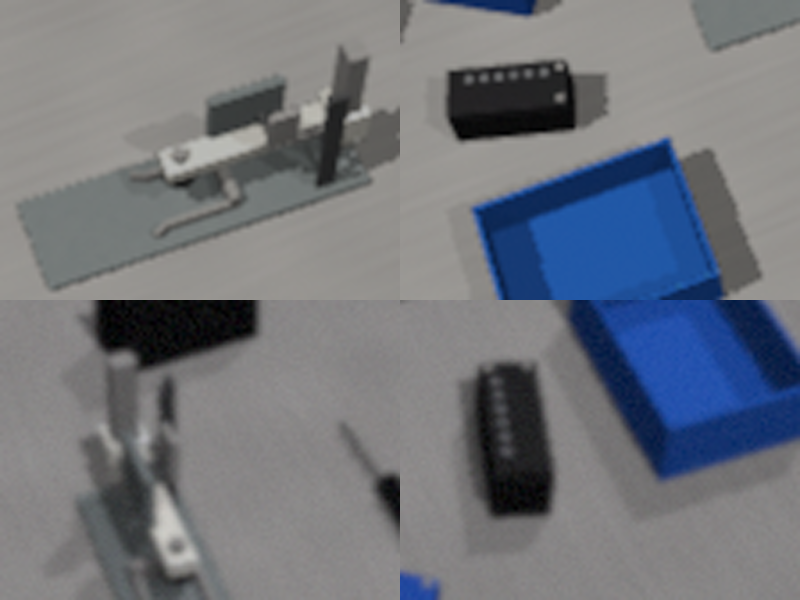

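The close crop shows one black battery with a dark lid and terminals (crop centre (510,95)). It is clear of the bin, whose corner is at (475,210). The grip plate is at crop (245,105) and the release plate at (283,130), near the post. The bed corners are (18,205), (52,288) and (372,180).

Run:
```python
from h import *
a=dict(np.load('pics/s1.npz'));k=112/400
q=lambda u,v,z,x0=231,y0=157:p3(a,x0+u*k,y0+v*k,z)
A=q(18,205,8);B=q(51,287,6);C=q(372,180,8)
print(A,B,C,np.linalg.norm(A-B),np.linalg.norm(C-B))
d=(C-B)[:2];d/=np.linalg.norm(d);print('dir',d,np.degrees(np.arctan2(d[1],d[0])))
n=np.array([-d[1],d[0]])
mid=(A+B)[:2]/2
seat=mid+123*d;print('seat',seat)
for z in(110,120,):
  print('grip top front',q(208,98,z),q(285,77,z), 'rel', q(268,116,z))
print(np.array([np.dot(q(208,98,115)[:2]-seat,d),np.dot(q(208,98,115)[:2]-seat,n)]))
# battery: origin crop B
x0,y0=157,224
for (u,v) in [(448,72),(570,62),(574,100),(456,112)]: print('batt',q(u-400,v,52,x0,y0))
for (u,v) in [(475,210),(668,140)]: print('bin',q(u-400,v,60,x0,y0))
X=np.array([-d[1]*0,0,0])
# move above press: tool y along press y
s=read_state();
yv=np.array([n[0],n[1],0]);zv=np.array([0,0,-1.]);
for sg in(1,-1):
    R=np.column_stack([np.cross(sg*yv,zv),sg*yv,zv]); p=[*(seat+40*d),400.]
    print(sg,inverse_kinematics(p,R),R.round(2).tolist())
```

```text
[ 457.97030342 -130.93871179    8.        ] [ 542.80036698 -133.68354038    6.        ] [559.48447275 164.56622205   8.        ] 84.89801980598892 298.72274800986685
dir [0.05585273 0.99843902] 86.79820838615244
seat [507.25522047  -9.50312685]
grip top front [482.69836926  37.17369764 110.        ] [489.37521518 105.18668826 110.        ] rel [518.73279129  75.25474518 110.        ]
grip top front [488.58500702  34.18158588 120.        ] [495.19973126 101.56178045 120.        ] rel [524.28416311  71.90832557 120.        ]
[43.90306756 24.10326308]
batt [ 498.92395209 -345.32133357   52.        ]
batt [ 529.90914752 -252.24201437   52.        ]
batt [ 563.18577564 -260.26811058   52.        ]
batt [ 535.42902681 -349.65183461   52.        ]
bin [ 623.96046943 -359.648605     60.        ]
bin [ 629.14225367 -204.21226612   60.        ]
1 [ 0.8048695   0.48670641 -1.41609654  1.60579286  0.48318326  1.46766386
  2.44045882] [[-0.06, -1.0, 0.0], [-1.0, 0.06, 0.0], [-0.0, 0.0, -1.0]]
-1 [-0.66269024  0.21513233  0.60171821  1.67024179 -0.12591144  1.29521528
 -0.09326048] [[0.06, 1.0, 0.0], [1.0, -0.06, 0.0], [0.0, -0.0, -1.0]]
```

Run:
```python
from h import *
d=np.array([.0558,.9984]);n=np.array([-d[1],d[0]]);zv=np.array([0,0,-1.])
yv=-np.array([*n,0]);R=np.column_stack([np.cross(yv,zv),yv,zv])
movep([*(np.array([507,-9.5])+50*d),330.],R)
c=snap('wrist','w1');print(c['cam_to_world'],c['fx'],c['fy'],c['cx'],c['cy'],read_state()['time'],read_state()['eef_pos'])
cv2.imwrite('pics/w1b.png',cv2.resize(c['image'],(800,600),interpolation=cv2.INTER_CUBIC))
```

```text
[[ 9.98546985e-01  5.06589676e-02  1.83735506e-02  5.15317794e+02]
 [-5.38670566e-02  9.47856259e-01  3.14112802e-01  1.21436481e+02]
 [-1.50285463e-03 -3.14646121e-01  9.49207859e-01  4.71329005e+02]
 [ 0.00000000e+00  0.00000000e+00  0.00000000e+00  1.00000000e+00]] 325.19226210127806 325.19226210127806 278.2185540664901 209.0649236598176 2.3917 [509.79995584  41.33577867 329.79749347]
```

View pics/w1b.png

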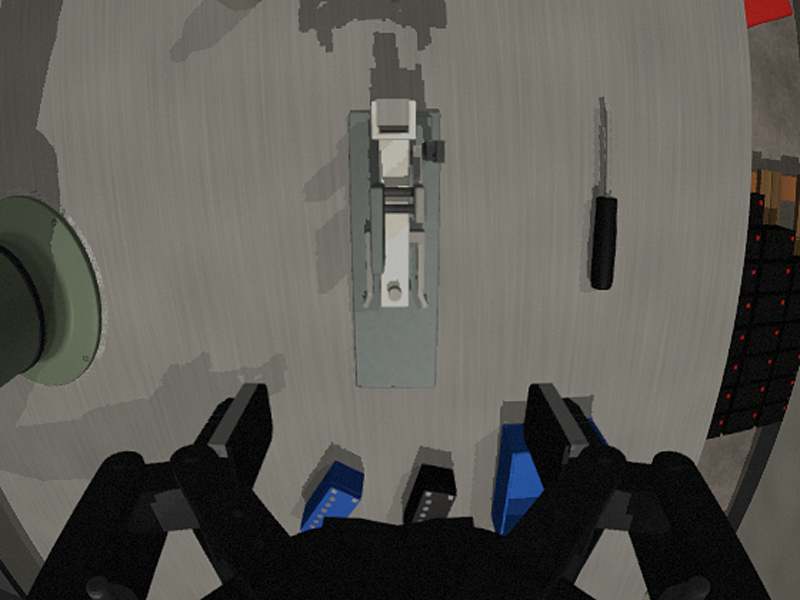

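The wrist view shows the press: bed corners (349,110), (440,110), (436,387) and (357,387). The grip plate is at (378,235), the release plate at (419,235) and the post top at (394,115). I'll enlarge this.

```bash
cat >> h.py <<'E'
def pw(c,u,v,z):
    x=(u-c['cx'])/c['fx'];y=(v-c['cy'])/c['fy'];r=np.hypot(x,y);t=np.sin(r)/r if r else 1
    T=np.array(c['cam_to_world']);w=T[:3,:3]@np.array([x*t,-y*t,-np.cos(r)]);s=(z-T[2,3])/w[2];return T[:3,3]+s*w
E
python3 - <<'E'
from h import *
c=dict(np.load('pics/w1.npz'))
i=c['image'][70:275,235:320]
r=cv2.resize(i,None,fx=6,fy=6,interpolation=cv2.INTER_CUBIC)
top=r[:600];bot=r[600:]
cv2.imwrite('pics/w1c.png',np.hstack([top[:600,:400*1+10-10+110],]) if 0 else cv2.resize(np.rot90(r),(800,332)))
print(r.shape)
for n,(u,v),z in [('bl',(357,387),8),('br',(436,387),8),('tr',(440,110),8),('tl',(349,110),8)]:
    print(n,pw(c,u*.7,v*.7,z).round(1))
E
```

```text
(1230, 510, 3)
bl [ 454.6 -135.3    8. ]
br [ 544.5 -140.1    8. ]
tr [558.3 159.6   8. ]
tl [469.5 164.6   8. ]
```

View pics/w1c.png

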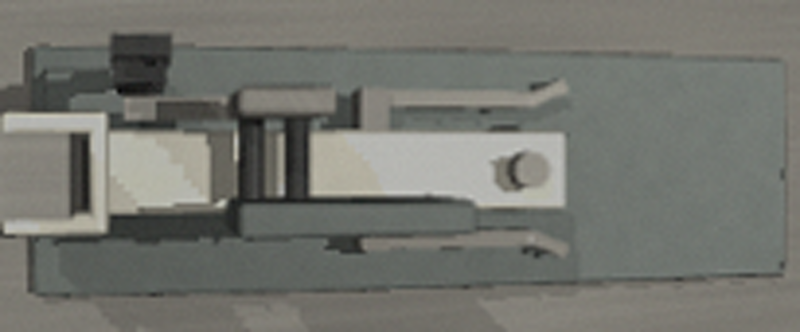

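```bash
cat >> h.py <<'E'
d=np.array([.0478,.9989]);n=np.array([-d[1],d[0]]);seat=np.array([505.4,-14.8])
def W(x,y,z): return np.array([*(seat+x*d+y*n),z])   # press coords (seat x,y; world z)
def P(p): return np.array([(p[:2]-seat)@d,(p[:2]-seat)@n])
def RZ(a):
    yv=np.array([-np.sin(a),np.cos(a),0]);zv=np.array([0,0,-1.]);return np.column_stack([np.cross(yv,zv),yv,zv])
R0=np.column_stack([np.cross(-np.array([*n,0]),[0,0,-1.]),-np.array([*n,0]),[0,0,-1.]])
E
python3 - <<'E'
from h import *
c=dict(np.load('pics/w1.npz'))
q=lambda u,v,z:P(pw(c,320-v/3.902,70+u/3.902,z)).round(1)
for z in(125,135):
    print(z,'front+',q(478,236,z),'front-',q(474,201,z),'back',q(240,236,z),q(240,201,z),'rel',q(238,90,z),q(335,90,z),q(335,115,z))
print('post',q(5,113,155),q(108,113,155),q(108,235,155))
for z in(60,70): print('arm front',q(566,133,z),q(566,207,z))
print('arm behind',q(566,133,60),)
# depth heights
def hz(u,v):
    uu,vv=320-v/3.902,70+u/3.902
    T=c['cam_to_world'];x=(uu-c['cx'])/c['fx'];y=(vv-c['cy'])/c['fy'];r=np.hypot(x,y);s=c['range_z'][int(vv),int(uu)]
    t=np.tan(r)/r; w=T[:3,:3]@(np.array([x*t,-y*t,-1])*s)+T[:3,3]; return w.round(1)
for p in[(350,218),(300,218),(400,218),(290,102),(320,102),(450,160),(420,150),(550,150),(700,170),(650,100)]: print(p,hz(*p))
# battery in scene, side
E
```

```text
125 front+ [41.2 18.4] front- [42.3  8.4] back [108.5  17.1] [108.3   7.6] rel [108.8 -22.5] [ 81.9 -22.7] [ 81.9 -15.8]
135 front+ [43.9 17.8] front- [45.   8.1] back [109.3  16.5] [109.1   7.3] rel [109.6 -22. ] [ 83.5 -22.1] [ 83.5 -15.4]
post [169.5 -15.3] [143.6 -15.2] [143.9  14.7]
arm front [ -8.3 -12.2] [-8.2 13.2]
arm front [ -4.8 -12. ] [-4.6 12.8]
arm behind [ -8.3 -12.2]
(350, 218) [496.5  63.5 124.4]
(300, 218) [497.3  77.4 124.6]
(400, 218) [495.5  49.2 124.1]
(290, 102) [529.3  78.4 123.4]
(320, 102) [528.8  70.2 124.6]
(450, 160) [510.3  20.7  71.5]
(420, 150) [514.   31.   73.6]
(550, 150) [511.8 -13.1  73.2]
(700, 170) [499.9 -98.5   8. ]
(650, 100) [529.  -78.8   6.3]
```

The measurements are consistent: the bed measures 90x300 mm and the plate top is at z≈125, so the head starts at 0.007. Now I'll lift it to about 0.0595 and set it down on tooth 0.057.

Run:
```python
from h import *
def st(t):
    s=read_state();print(t,round(s['time'],2),s['eef_pos'].round(1),s['ft_force'].round(1),round(s['finger_gap'],1),s['gripper_force'])
x=12+40;y=13
movep(W(x,y,185),R0);st('above')
print(movel(W(x,y,88),max_speed=80,guard=8));st('down')
clamp();st('clamped')
z0=read_state()['eef_pos'][2]
for dz in(12,22,32,42,52.7):
    movel(W(x,y,88+dz),max_speed=45);st(dz)
movel(W(x,y,88+50),max_speed=30);st('set')
snap('wrist','w2')
open_gripper();wait(.2);st('open')
movel(W(x,y,260),max_speed=200);c=snap('wrist','w3');s=snap('side','d3')
cv2.imwrite('pics/w3b.png',np.hstack([cv2.resize(c['image'][60:270,150:430],(400,300)),cv2.resize(s['image'][150:276,220:388],(400,300))]))
```

```text
above 3.02 [495.7  37.9 185.9] [0.8 0.4 0.8] 85.4 0.0
False
down 4.38 [495.1  37.8  88.4] [0.4 0.4 1. ] 85.2 0.0
clamped 5.06 [493.4  37.8  87.8] [-9.7  1.2  6.8] 9.1 61.31855607032776
12 5.47 [493.4  37.8  99.9] [-8.5  1.8 -6.6] 9.1 63.42033326625824
22 5.85 [493.4  37.8 110.2] [-10.2   1.6  -7.1] 9.3 63.54469120502472
32 6.22 [493.4  37.8 120.2] [-8.8  1.5 -8.8] 9.3 63.495991230010986
42 6.6 [493.4  37.8 130.3] [-10.8   1.4  -8.6] 9.4 63.45393419265747
52.7 6.99 [493.4  37.9 140.9] [ -9.5   1.3 -11.5] 9.4 62.72103488445282
set 7.24 [493.4  37.8 138.4] [-12.5   1.3  -3. ] 9.3 64.60339486598969
open 8.22 [494.9  37.7 138. ] [-0.7  0.6  0.4] 85.0 0.0
```

View pics/w3b.png

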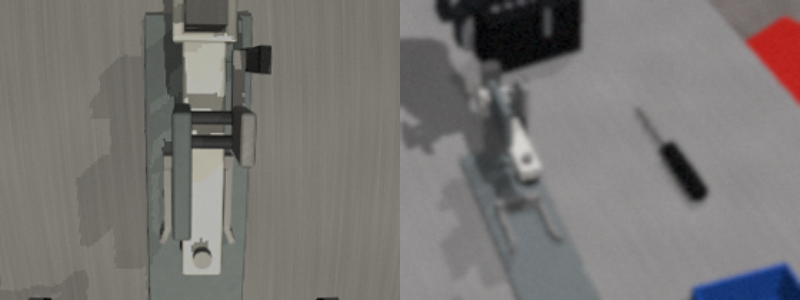

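The head stands up by itself after release, with the grip and pad well raised over the bed and the guide strips visible. The clamp showed the press about 1.8 mm further in press +y than the camera said, so I'll correct the seat. Next I'll look at the battery.

```bash
echo "seat=seat+1.8*n" >> h.py
python3 - <<'E'
from h import *
def hz(c,u,v):
    T=c['cam_to_world'];x=(u-c['cx'])/c['fx'];y=(v-c['cy'])/c['fy'];r=np.hypot(x,y);s=c['range_z'][int(v),int(u)]
    t=np.tan(r)/r; return (T[:3,:3]@(np.array([x*t,-y*t,-1])*s)+T[:3,3]).round(1)
c=dict(np.load('pics/w3.npz'))
for p in[(183,140),(183,200),(247,140),(205,200)]: print(hz(c,150+p[0]*.7,60+p[1]*.7))
movep([530,-390,330.],R0)
c=snap('wrist','w4');print(read_state()['time'],read_state()['eef_pos'])
cv2.imwrite('pics/w4b.png',cv2.resize(c['image'],(800,600),interpolation=cv2.INTER_CUBIC))
E
```

```text
[497.2  80.7 174.1]
[495.7  50.  174.8]
[529.   79.3 173.4]
[508.6  33.7 122.6]
10.725 [ 530.77635363 -388.60839669  329.80450999]
```

View pics/w4b.png

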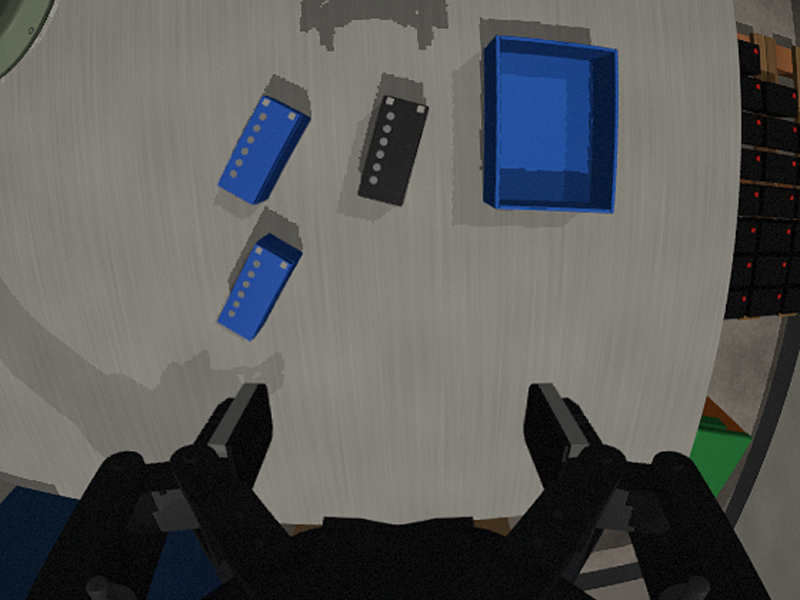

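The black battery's lid corners are (386,95), (428,108), (404,206) and (359,196). The bin's near edge is at x≈484 and the blue look-alikes are to the left.

```bash
cat > bat.py <<'E'
from h import *
c=dict(np.load('pics/w4.npz'))
K=np.array([pw(c,u*.7,v*.7,52)[:2] for u,v in[(386,95),(428,108),(404,206),(359,196)]])
B=np.array([pw(c,u*.7,v*.7,60)[:2] for u,v in[(484,205),(487,38)]])
ax=(K[0]+K[1]-K[2]-K[3]);ax/=np.linalg.norm(ax)
ay=np.array([-ax[1],ax[0]])
ctr=K.mean(0)+np.array([-1.5,0])
Rb=np.column_stack([np.cross(-np.array([*ay,0]),[0,0,-1.]),-np.array([*ay,0]),[0,0,-1.]])
E
python3 - <<'E'
from bat import *
print(K,[np.linalg.norm(K[i]-K[i-1]) for i in range(4)],ax,ctr)
print('bin edge along ay',(B-ctr)@ay,(B-ctr)@ax)
g=ctr-32*ax
print(inverse_kinematics([*g,100],Rb),inverse_kinematics([*g,8],Rb))
print(inverse_kinematics(W(-88,0,30),R0),inverse_kinematics(W(-46,0,18),R0))
E
```

```text
[[ 527.37495865 -258.08583357]
 [ 563.8363426  -271.45012842]
 [ 538.70325599 -359.4325346 ]
 [ 498.58745487 -348.22919599]] [np.float64(94.62846380359447), np.float64(38.83345073774571), np.float64(91.50178053285153), np.float64(41.650837871029104)] [0.28972729 0.95710924] [ 530.62550303 -309.29942315]
bin edge along ay [-90.9614927 -54.5587272] [-25.33343358 122.21686522]
[ 0.1120094   0.76338756  0.57706257  1.73163232 -0.54627576  0.81255819
  0.65369563] [ 0.17888988  0.88297866  0.4683178   1.75372723 -0.61014259  0.65437746
  0.70213745]
[-0.22525932  0.7228915   0.43140377  2.05142981 -0.62047489  0.49584743
  0.62046628] [-0.29713073  0.73952996  0.41387789  2.06489906 -0.64828848  0.46549273
  0.56390263]
```

Run:
```python
from bat import *
def st(t):
    s=read_state();print(t,round(s['time'],2),s['eef_pos'].round(1),P(s['eef_pos']).round(1),s['ft_force'].round(1),round(s['finger_gap'],1))
g=ctr-32*ax
movep([*g,100],Rb);print(movel([*g,8],max_speed=100,guard=10));st('down')
clamp();st('clamped')
movel([*g,70],max_speed=100);st('lift')
movep(W(-107,0,70),R0);st('over')
print(movel(W(-107,0,18),max_speed=80,guard=6));st('low')
print(movel(W(-107,0,14.5),max_speed=10,guard=4));st('bed')
c=snap('wrist','w5');s=snap('scene','s5')
cv2.imwrite('pics/w5b.png',np.hstack([cv2.resize(c['image'][130:340,140:420],(400,300)),cv2.resize(s['image'][170:254,210:322],(400,300))]))
```

```text
False
down 12.72 [ 521.7 -340.2    8.6] [-324.3  -33.6] [ 0.9 -0.4  0.1] 85.4
clamped 13.2 [ 521.4 -340.     8.5] [-324.1  -33.3] [-2.3  2.2  8. ] 42.7
lift 13.97 [ 521.2 -339.6   69.6] [-323.7  -33.1] [ 1.2  0.6 -6.3] 42.5
over 14.85 [ 498.6 -121.8   69.9] [-107.2   -0.2] [-0.2 -0.4 -5.8] 42.1
True
low 15.53 [ 497.6 -121.8   16.4] [-107.2    0.8] [-1.1  0.7  9.1] 42.0
True
bed 15.74 [ 497.7 -121.8   16.4] [-107.2    0.8] [-2.5  1.3 14.7] 42.2
```

View pics/w5b.png

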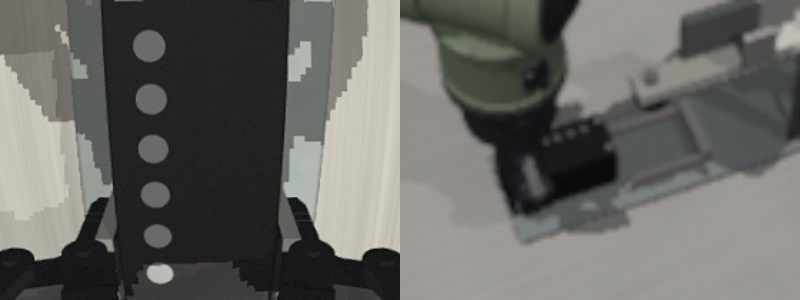

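The battery is on the bed, aligned and centred before the guide strips (crop: battery (575,155), strips (650,125)-(690,160)). Next I'll slide it in, let go, and push it home.

Run:
```python
from h import *
def st(t):
    s=read_state();print(t,round(s['time'],2),s['eef_pos'].round(1),P(s['eef_pos']).round(1),s['ft_force'].round(1),round(s['finger_gap'],1))
movel(W(-107,0.3,16.8),max_speed=20);st('relief')
print(movel(W(-54,0.3,16.8),max_speed=60,guard=15));st('slid')
open_gripper();st('open')
movel(W(-62,0,75),max_speed=150)
movel(W(-95,0,75),max_speed=150);clamp()
movel(W(-95,0,22),max_speed=120,guard=10);st('behind')
print(movel(W(-75,0,22),max_speed=80,guard=10));st('near')
print(movel(W(-54,0,22),max_speed=25,guard=10));st('home')
c=snap('wrist','w6');s=snap('scene','s6')
cv2.imwrite('pics/w6b.png',np.hstack([cv2.resize(c['image'][60:340,100:473],(400,300)),cv2.resize(s['image'][170:254,210:322],(400,300))]))
```

```text
relief 16.09 [ 498.2 -121.7   16.6] [-107.1    0.3] [ 0.4  0.5 -6.3] 42.2
False
slid 17.12 [500.7 -69.1  16.9] [-54.4   0.3] [-0.7  0.3 -5.6] 42.5
open 17.62 [500.8 -68.7  16.8] [-54.1   0.3] [ 0.1 -0.   0.1] 85.5
behind 19.89 [ 499.1 -109.9   22.3] [-95.3  -0.1] [ 1.  -0.1  0.2] 0.0
False
near 20.29 [500.3 -88.9  22.3] [-74.3  -0.2] [-0.4  0.1 -0.1] -0.3
True
home 20.93 [500.7 -74.4  21.9] [-59.8   0. ] [ 0.1 -4.   2.4] -0.4
```

View pics/w6b.png

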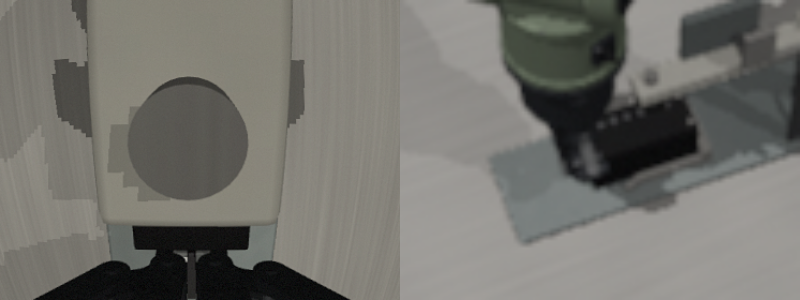

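The pusher stopped at seat x −59.8 (−59.5 expected), so the battery is home. The right crop shows it between the strips, under the raised head. Next I'll nudge once more, then squeeze and lower.

Run:
```python
from h import *
def st(t):
    s=read_state();print(t,round(s['time'],2),s['eef_pos'].round(1),P(s['eef_pos']).round(1),s['ft_force'].round(1),round(s['finger_gap'],1))
    return s
print(movel(W(-57,0,22),max_speed=15,guard=8));st('nudge')
movel(W(-75,0,22),max_speed=80);movel(W(-75,0,250),max_speed=200)
open_gripper()
movep(W(96,1,235),R0);st('above')
print(movel(W(96,1,136),max_speed=80,guard=8));st('down')
clamp();wait(.3);st('squeezed')
p=read_state()['eef_pos'];
for dz in(3,15,26):
    movel(W(96,1,136-dz),max_speed=30,guard=14);wait(.15);st(dz)
snap('wrist','w7')
```

```text
True
nudge 21.24 [500.5 -74.5  21.8] [-59.8   0.2] [ 0.2 -2.4  1.7] 0.3
above 24.38 [507.2  81.3 235. ] [96.1  1. ] [-0.4 -0.4 -0.1] 85.5
False
down 25.76 [507.4  81.3 136.4] [96.1  0.8] [-0.8 -0.7  0.8] 85.3
squeezed 26.6 [506.8  81.4 135.7] [96.2  1.4] [-5.   1.7 -5. ] 31.8
3 27.0 [506.7  81.5 132.8] [96.2  1.5] [-5.7  2.3 -7.8] 31.3
15 27.7 [506.7  81.4 120.8] [96.2  1.5] [-6.6  1.3 -7.3] 31.5
26 28.37 [506.8  81.4 109.8] [96.2  1.5] [-5.6  2.5 -6.9] 31.4
```

Run:
```python
from h import *
def st(t):
    s=read_state();print(t,round(s['time'],2),s['eef_pos'].round(2),s['ft_force'].round(1),round(s['finger_gap'],1));return s
def fz(): 
    r=[]
    for _ in range(4): r.append(read_state()['ft_force'][2]);wait(.02)
    return np.mean(r)
f0=fz();z=110.0
hit=movel(W(96,1,z-13.5),max_speed=8,guard=5);s=st('hit %s'%hit)
wait(.2)
z=s['eef_pos'][2]; print('f0',f0,'N',fz()-f0)
if hit:
    for i in range(14):
        N=fz()-f0
        if N>=13.5: break
        z-=min(.3,max(.1,(15-N)*.05)); movel(W(96,1,z),max_speed=5,guard=8);wait(.1);print(round(z,2),round(fz()-f0,1))
    wait(.6);st('pressed');print(fz()-f0)
```

```text
hit True 29.51 [506.7   81.44 101.74] [-2.6 -1.2  3.7] 31.9
f0 -6.955279744430124 N 12.64010756251711
101.63 12.9
101.53 13.5
pressed 31.48 [506.65  81.47 101.52] [-7.2  0.7  6.9] 31.2
13.59009216567991
```

Run:
```python
from h import *
def st(t):
    s=read_state();print(t,round(s['time'],2),s['eef_pos'].round(2),s['ft_force'].round(1),round(s['finger_gap'],1));return s
def fz(): 
    r=[]
    for _ in range(4): r.append(read_state()['ft_force'][2]);wait(.02)
    return np.mean(r)
f0=-7.1;z=101.53
for i in range(3):
    if fz()-f0>14.6: break
    z-=.12; movel(W(96,1,z),max_speed=5,guard=6);wait(.1);print(z,fz()-f0)
wait(.7);st('press');print(fz()-f0)
for i in range(8):
    if fz()-f0<8: break
    z+=.15; movel(W(96,1,z),max_speed=5);wait(.1)
print('eased',z,fz()-f0)
open_gripper();wait(.3);st('open')
movel(W(96,1,250),max_speed=120);movel(W(40,1,330),max_speed=150);wait(.2)
c=snap('wrist','w8');s=snap('scene','s8')
st('end')
def hz(c,u,v):
    T=c['cam_to_world'];x=(u-c['cx'])/c['fx'];y=(v-c['cy'])/c['fy'];r=np.hypot(x,y);s=c['range_z'][int(v),int(u)]
    t=np.tan(r)/r; return (T[:3,:3]@(np.array([x*t,-y*t,-1])*s)+T[:3,3]).round(1)
pts=np.array([hz(c,u,v) for u in range(235,320) for v in range(70,275) if c['range_z'][v,u]>0])
q=np.array([P(p) for p in pts]); 
for nm,x0,x1,y0,y1 in[('grip',58,105,8,17),('arm',5,50,-8,4),('rel',88,105,-24,-14),('lid rear',-44,-12,-14,14)]:
    m=(q[:,0]>x0)&(q[:,0]<x1)&(q[:,1]>y0)&(q[:,1]<y1);print(nm,np.median(pts[m,2]),m.sum())
cv2.imwrite('pics/w8b.png',np.hstack([cv2.resize(c['image'][30:310,90:463],(400,300)),cv2.resize(s['image'][150:262,190:340],(400,300))]))
```

```text
101.41 14.040179631220386
101.28999999999999 15.13914265921418
press 33.28 [506.63  81.47 101.33] [-6.7  1.6  7.7] 31.5
14.617525694689292
eased 102.19000000000003 7.643732562677498
open 36.86 [507.18  81.23 102.19] [ 0.3 -0.7  0.5] 85.3
end 39.34 [504.43  25.54 329.63] [ 0.6 -0.2 -0. ] 85.2
grip 137.0 362
arm 85.4 357
rel 136.2 177
lid rear 59.2 463
```

View pics/w8b.png

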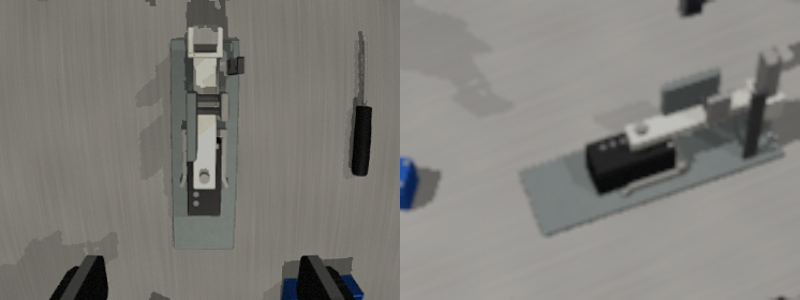

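Run:
```python
from h import *
for f in('w3','w7','w8'):
    c=dict(np.load(f'pics/{f}.npz'))
    v,u=np.mgrid[0:420,0:560];x=(u-c['cx'])/c['fx'];y=(v-c['cy'])/c['fy'];r=np.hypot(x,y)+1e-9;t=np.tan(np.minimum(r,1.4))/r
    s=c['range_z'];ok=(s>0)&(r<1.2);T=c['cam_to_world']
    pts=(np.stack([x*t*s,-y*t*s,-s],-1)[ok])@T[:3,:3].T+T[:3,3]
    q=np.stack([(pts[:,:2]-seat)@d,(pts[:,:2]-seat)@n],1)
    for nm,x0,x1,y0,y1 in[('arm',18,40,-9,3),('armback',112,138,-9,3),('lid rear',-44,-12,-14,14),('bed',-115,-60,-35,35),('post',150,168,-8,8)]:
        m=(q[:,0]>x0)&(q[:,0]<x1)&(q[:,1]>y0)&(q[:,1]<y1);print(f,nm,np.median(pts[m,2]).round(1) if m.any() else None,m.sum())
```

```text
w3 arm 121.8 306
w3 armback 121.5 418
w3 lid rear 6.6 5
w3 bed 6.9 1752
w3 post 153.5 533
w7 arm 92.9 445
w7 armback 93.1 1272
w7 lid rear None 0
w7 bed 6.9 60
w7 post 154.0 2413
w8 arm 85.2 165
w8 armback 85.0 219
w8 lid rear 59.2 464
w8 bed 6.9 1246
w8 post 153.6 370
```

The depth readings agree. The head came down 7.8 mm with the gripper to 0.020, between the pawl's holding heights, so it is resting on the lid.

```bash
python3 -c "
from workcell import *
print(finish_job())"
```

```text
the job is handed in; nothing more can be done
None
```

The job is done and handed in at about 39 s: the head was lifted to 0.057, the battery was slid home against the stop, and the lid was pressed at about 15 N (never over 25 N in the readings I took). I then let go, and the head is resting on the lid; I did not touch the things round about.

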